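Bolt the microscope slide chest shut

TASK

Bolt the slide chest shut: push the bolt's knob all the way along its slot, so that the rod goes through the staple on the other lid leaf, then push the knob over sideways into the notch at the end of the slot until it lies fully down. Only push the knob, do not grip or force it, and do not shift the chest, lift its lid leaves or disturb the things around it.

Things in the scene. Friction and masses are not known exactly. Their poses are not given: they have to be found in the camera images.
- chest: Slide chest, a heavy (about 6 kg) grey box with white lid loose on the bench, 240 mm (x) by 360 mm (y), lid top 118 mm above the origin (centre of its underside, z up). The lid is two leaves, hinged at the ends y = -180 and y = +180 mm, meeting at a seam at y = 0. A steel barrel bolt is screwed on the -y leaf along the chest's y axis at x = 0; it shoots towards +y into a staple on the +y leaf.
- leaf_a (a joint): Hinge angle of the lid leaf that carries the bolt, rad; 0 = lying shut, grows as it is lifted.
- leaf_b (a joint): Hinge angle of the other lid leaf, which carries the staple, rad; 0 = lying shut, grows as it is lifted.
- bolt (a joint): How far the bolt is pushed along its barrel, m, towards the chest's +y: 0 = drawn back, 0.055 = fully shot (hard stop). The knob stands at y = -100 mm + this value in the chest's frame. It stays where left; sliding takes about 3 N. Only within 2.5 mm of fully shot can the knob turn down; before that the slot's front side holds it upright.
- knob (a joint): Turn of the knob about the rod's axis, rad: 0 = standing upright in the slot (stop), 1.4 = lying over in the notch, towards the chest's -x, nearly flat (hard stop). It stays where left; about 1 N at the ball turns it.
- knob_ball (a point): Centre of the steel ball on the knob, 20 mm across, on a shank 8 mm thick. 36 mm from the rod's axis: 50 mm above the lid top (168 mm above the bench) when upright; lying in the notch it is 35 mm to the chest's -x side of the rod's axis and 20 mm above the lid top.
- notch (a point): The notch, 12 mm wide, running down the barrel's front (chest's -x) side from the +y end of the 10 mm wide slot along its top. This point: on the barrel's side at the height of the rod's axis (14 mm above the lid top, 132 mm above the bench), at y = -45 mm in the chest's frame. The barrel is 22 mm across, from y = -125 to -20 mm, its top 25 mm above the lid.
- staple (a point): Middle of the staple's opening on the +y leaf, on the rod's axis. The staple is 27 mm wide (x), 26 mm high above the lid, from y = 10 to 26 mm in the chest's frame.
- oil_bottle: Small amber dropper bottle, 32 mm across, 97 mm tall, standing on the bench beside the chest; origin at the centre of its underside. To be left alone.
- petri_dish: Clear covered dish, 92 mm across, 16 mm high, on the bench beside the chest; origin at the centre of its underside. To be left alone.
- slide_tray: Grey plastic slide tray, 85 by 70 by 30 mm, on the bench beside the chest; origin at the centre of its underside. To be left alone.
- mailer: White plastic slide mailer, 34 by 84 by 19 mm, lying on top of the leaf that carries the staple; origin at the centre of its underside. To be left alone.

How it is judged:
On the way, in this order (a step that is already met when the one before it is completed fails the run):
1. the bolt has been pushed along to the end of its slot (value of joint bolt above 0.05 m), for 0.05 s.
2. the knob has been turned down into the notch (value of joint knob above 1.2 rad), for 0.1 s.
At the end, for the whole second after the job is handed in: The bolt is shot to within 5 mm of its stop (joint bolt over 0.050 m) with its knob lying down in the notch (joint knob over 1.2 of 1.4 rad), both lid leaves are shut (under 0.03 rad), and the chest stands still within 20 mm of where it was (value of joint bolt above 0.05 m and value of joint knob above 1.2 rad and value of joint each of leaf_a, leaf_b below 0.03 rad and distance of chest from where it was at the start of the episode below 0.02 m and linear speed of chest below 0.01 m/s); the robot touches nothing.
It fails at once if the chest was shoved or lifted (moved over 20 mm) (distance of chest from where it was at the start of the episode above 0.02 m).
It fails at once if a lid leaf was lifted (over 0.08 rad) (value of joint any of leaf_a, leaf_b above 0.08 rad).
It fails at once if the knob or chest was gripped or forced (over 35 N from the fingers) (contact force between the fingers and chest above 35 N).
It fails at once if a thing around the work was disturbed (moved over 30 mm) (distance of any of oil_bottle, petri_dish, slide_tray, mailer from where it was at the start of the episode above 0.03 m).
It also fails if it takes over 38 s, if anything falls off the work surface, if the arm or the gripper's body presses on something with over 40 N, if the wrist force passes 120 N, or if a joint passes its speed limit or range.

ROBOT

A 7-joint arm with a two-finger parallel gripper is mounted at the origin on the work surface. World frame = base frame: x ahead of the robot, y to its left, z up, the work surface at z = 0. Lengths are in m, angles in rad, forces in N, time in s.
With the tool pointing down it reaches from about 0.4 to 0.9 m from the base axis. Payload 5.5 kg.
Tool frame: the origin (TCP) lies at the very end of the fingers, on their centre line; the grasp point (between the pads) lies 19 mm behind it (grip_point_offset is the distance from the TCP to the grasp point, in m); y points along the fingers, z is the direction in which the jaws open and shut, and the axes are right-handed (so a half turn about y gives the same grasp; the last joint's range is limited). The gripper opens to 85 mm and grips with 20 to 120 N. Pads are 22 mm wide; open, the fingers measure 114 mm over their backs; the gripper's body (76 mm by 85 mm) begins 54 mm behind the grasp point. The pads swing forward as they close: fully open they stand 13 mm farther back than shut.
Start: joints at [-0.956, 0.501, -0.427, 1.55, 0.221, 1.138, -0.21], TCP at [0.224, 0.61, 0.231] pointing down, gripper open.
Joint ranges: [-2.88, 2.88], [-0.31, 2.03], [-1.54, 1.56], [0.2, 2.42], [-1.41, 4.55], [0.19, 2.02], [-2.57, 2.57]. Speed limits (rad/s): [2.57, 2.57, 3.14, 3.14, 3.14, 3.14, 3.14].

INTERFACE

Orientations are given as a unit quaternion [w, x, y, z].
In Python, from plant import read_state, grab_frame, get_calibration, hand_in, grip_point_offset gives the robot as it stands.
- The arm moves only by the tool jog_arm, never from a script. Its argument "steps" is text: rows parted by semicolons, each of 5 numbers parted by spaces: the shift along the world's x, y, z as a fraction of full scale, then the turn about the world's z as a fraction of full scale, then the closure, from -1 (fully open) to 1 (shut). In form: tx ty tz roll fingers; .... A call has 1 to 5 rows; each row shifts and turns the commanded pose from where the row before left it; what a row does not reach is not made up. Full scale, the value 1, is 5 cm for a shift and 10 degrees for a turn. A row lasts 1/8 s, in which the tool goes at most 62.5 mm and 10.7 degrees, less where a joint would pass 70% of its speed; a pose out of reach is approached as far as the arm can. A call with a number of a shift or a turn outside -1 to 1 is refused whole. A call with a gripper value outside its range is refused whole. The fingers move at their own pace and stop on an object; "grip_force" is the grip in N (left out, the last holds). Time passes only in rows, so rows that do not move let the fingers close. It gives the time, the measured TCP pose, the force and the opening at its end, in the units of the state.
- read_state(): the state, without advancing time (a new reading comes with each control period).
- grab_frame(name): name is "side" or "top" or "wrist"; returns (picture, depth): 400x640x3 uint8, blue, green, red; 400x640 float32, m along the optical axis (not along the pixel's ray), 0 where there is no reading.
- get_calibration(name): a dict with "mtx" (3x3 intrinsics, pixels), "view" (4x4, takes a point from world to camera coordinates). Camera axes: x right, y up, looking along -z (the intrinsics and any distortion apply to the point x, -y, -z); pixel columns grow to the right and rows downward; lengths in m; the calibration is good to about 2 mm. A picture is of the moment at which its call begins: read the wrist's pose just before it. get_calibration takes no time and is no camera call; for the wrist camera it gives the pose at the moment of the call.
- hand_in(): hands the job in, once; it reports no verdict.
The state is a dict: "time": time; "qpos": joint angles; "qvel": joint speeds; "joint_torque": joint torques, N m; "position": TCP position; "orientation": TCP orientation; "contact_force": force on the tool from outside, world axes, zero at the start; "ft_torque": the same for the moment, N m; "opening": opening from 0.0 (shut) to 1.0 (fully open).
Only numpy, scipy, OpenCV 4.12 (cv2) and the standard library are available. Lean on these libraries where they do the work, as an engineer would, in place of code of your own. Each camera call takes 0.05 s, during which the arm holds its last target.

## Working session

There is one attempt and no reset: what is moved stays moved. The work goes in short steps, Python scripts to look and compute and a tool call to move; the robot and the scene stay as the last step left them, time stands still between calls to the robot, and variables do not carry over. Pictures are saved under pics/ and viewed, and the job is handed in when it is done.

Besides the shell and the picture viewer there is one more tool, called after "Call:" by a JSON object that holds its "method" and its "body". jog_arm: Moves the arm, as the interface text tells. Its arguments: {"type":"object","properties":{"steps":{"type":"string"},"grip_force":{"type":"number"}},"required":["steps"]}

```bash
mkdir -p pics
cat > h.py <<'E'
from plant import *
import numpy as np, cv2
def px2w(name,u,v,d=None,z=None):
    c=get_calibration(name);K=np.array(c["mtx"]);V=np.array(c["view"]);I=np.linalg.inv(V)
    r=np.linalg.inv(K)@np.array([u,v,1.]); r=np.array([r[0],-r[1],-r[2]])
    o=I[:3,3];w=I[:3,:3]@r
    if d is None: d=(z-o[2])/w[2]
    return o+w*d
def w2px(name,p):
    c=get_calibration(name);K=np.array(c["mtx"]);V=np.array(c["view"])
    q=V[:3,:3]@np.array(p)+V[:3,3];q=K@np.array([q[0],-q[1],-q[2]]);return q[:2]/q[2]
E
python3 - <<'E'
from h import *
for n in ["top","side"]:
    i,d=grab_frame(n);cv2.imwrite(f"pics/{n}0.png",i);np.save(f"{n}0.npy",d)
    print(n,get_calibration(n))
s=read_state();print(s)
E
```

```text
top {'mtx': array([[412.0612668 ,   0.        , 319.37994388],
       [  0.        , 412.0612668 , 199.45479658],
       [  0.        ,   0.        ,   1.        ]]), 'view': array([[ 0.01616289, -0.99973236,  0.01655175,  0.08389534],
       [ 0.99870409,  0.01694081,  0.04799112, -0.60664034],
       [-0.04825868,  0.01575463,  0.99871061, -1.12741166],
       [ 0.        ,  0.        ,  0.        ,  1.        ]])}
side {'mtx': array([[408.98525881,   0.        , 325.00566468],
       [  0.        , 408.98525881, 200.74443158],
       [  0.        ,   0.        ,   1.        ]]), 'view': array([[ 0.99470359, -0.10050487, -0.02152978, -0.59377259],
       [ 0.08011402,  0.62687921,  0.77498658, -0.18884402],
       [-0.06439335, -0.77260677,  0.63161085, -0.95179598],
       [ 0.        ,  0.        ,  0.        ,  1.        ]])}
{'time': 0.1, 'qpos': array([-0.95579822,  0.50175146, -0.42679117,  1.55132376,  0.22077864,
        1.13825705, -0.21031051]), 'qvel': array([ 0.00156081, -0.00142597, -0.00109321, -0.00225836, -0.0007152 ,
       -0.00116862, -0.00057186]), 'joint_torque': array([-1.23104313e-02, -5.70804012e+01, -5.83884448e+00, -2.81752127e+01,
        1.05640540e-02,  5.35276107e-03, -9.31150964e-06]), 'position': array([0.22381202, 0.60961457, 0.23037227]), 'orientation': array([-0.69561196,  0.6967805 , -0.12386916,  0.12360168]), 'contact_force': array([ 0.73476755, -0.2970711 , -0.01481465]), 'ft_torque': array([-6.39179546e-03,  4.90940125e-05,  7.50723082e-03]), 'opening': 0.9988501042095003}
```

```bash
ls -la; ls pics
```

```text
total 2024
drwxr-xr-x  3 agent agent    4096 Dec  7 14:42 .
drwxr-xr-x 23 root  root     4096 Dec  7 14:42 ..
-rw-r--r--  1 agent agent     495 Dec  7 14:42 h.py
drwxr-xr-x  2 agent agent    4096 Dec  7 14:42 pics
-rw-r--r--  1 agent agent 1024128 Dec  7 14:42 side0.npy
-rw-r--r--  1 agent agent 1024128 Dec  7 14:42 top0.npy
side0.png
top0.png
```

View pics/top0.png

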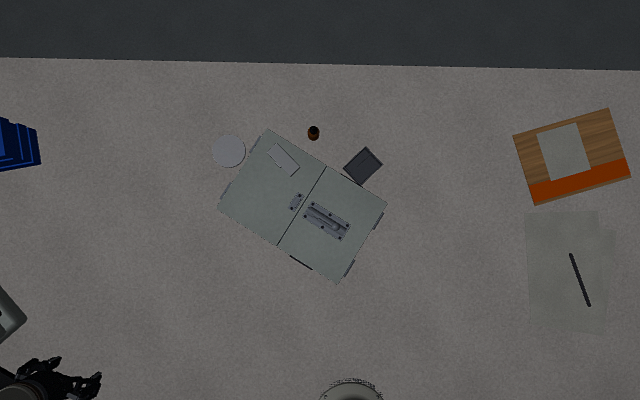

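View pics/side0.png

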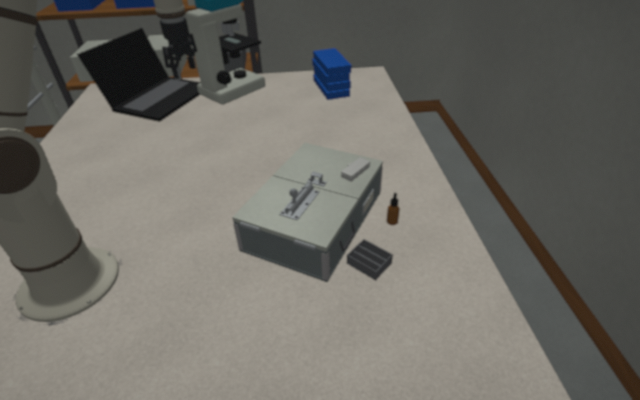

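Run:
```python
from h import *
i=cv2.imread("pics/top0.png");cv2.imwrite("pics/top0c.png",cv2.resize(i[115:295,205:405],None,fx=4,fy=3.3333,interpolation=cv2.INTER_CUBIC)) 
i=cv2.imread("pics/side0.png");cv2.imwrite("pics/side0c.png",cv2.resize(i[140:280,230:400],None,fx=4,fy=4,interpolation=cv2.INTER_CUBIC))
for u,v in [(266,129),(386,203),(340,283),(220,208),(327,166),(278,244)]:
    print((u,v),px2w("top",u,v,z=.118))
```

```text
(266, 129) [0.77641963 0.23361986 0.118     ]
(386, 203) [ 0.59403494 -0.07261077  0.118     ]
(340, 283) [0.39239759 0.04076634 0.118     ]
(220, 208) [0.57449418 0.34408925 0.118     ]
(327, 166) [0.68509945 0.07768426 0.118     ]
(278, 244) [0.48692602 0.19720135 0.118     ]
```

View pics/top0c.png

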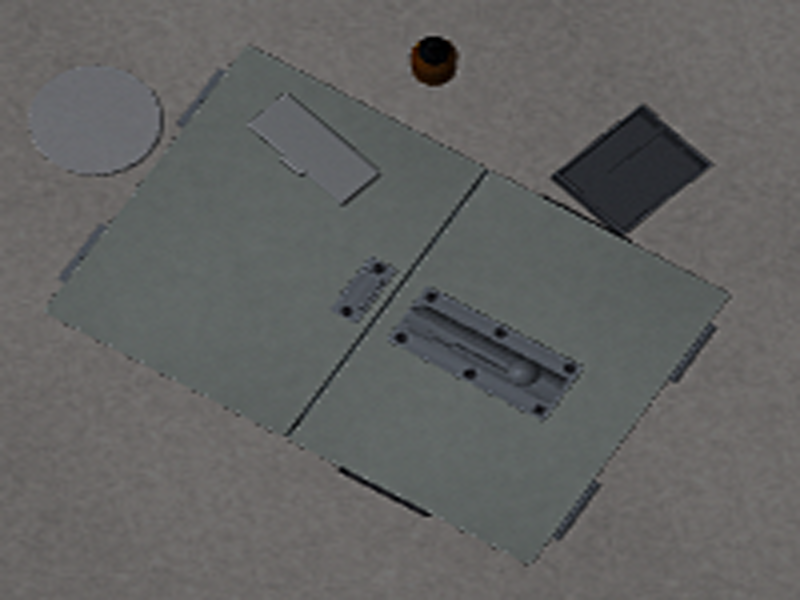

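View pics/side0c.png

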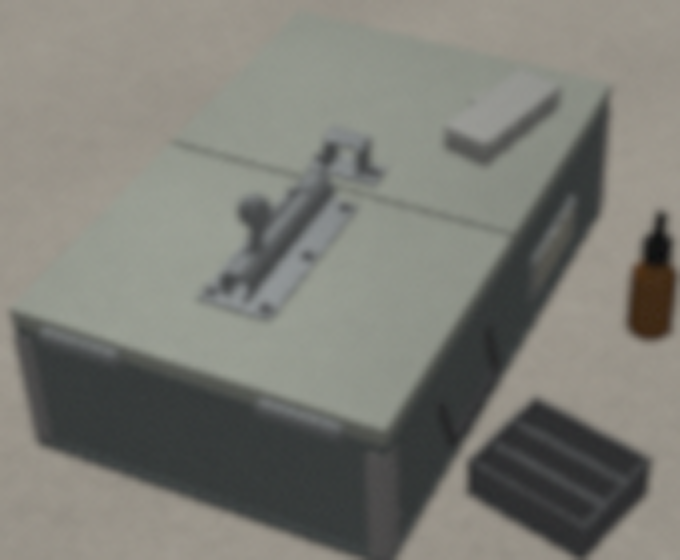

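The chest is rotated about -31°, with the bolt drawn back. The knob is at about (335,226) in the top view and (293,192) in the side view. I'll refine this next.

Run:
```python
from h import *
from scipy.spatial.transform import Rotation as R
from scipy.optimize import least_squares
uv=np.array([(266,129),(386,203),(340,283),(220,208),(327,166),(278,244)])
# subpixel from crop
uv=np.array([(205+a/4,115+b/3.3333) for a,b in [(251,45),(730,296),(529,565),(48,305),(487,170),(289,433)]])
L=np.array([(.12,.18),(.12,-.18),(-.12,-.18),(-.12,.18),(.12,0),(-.12,0)])
W=np.array([px2w("top",u,v,z=.118)[:2] for u,v in uv])
def T(p,l): c,s=np.cos(p[2]),np.sin(p[2]); return p[:2]+l@np.array([[c,s],[-s,c]])
r=least_squares(lambda p:(T(p,L)-W).ravel(),[.58,.13,-.53]);p=r.x
print("pose",p,np.degrees(p[2]),"res mm",(r.fun*1e3).round(1))
for n,l,z in [("knob",(0,-.1),.168),("knobend",(0,-.045),.168),("staple",(0,.018),.144)]:
    w=T(p,np.array([l]))[0]; P=[*w,z]; print(n,w,w2px("top",P),w2px("side",P))
print("knob by top px",px2w("top",335,226,z=.174),"side",px2w("side",293,192.5,z=.168))
s=read_state();q=s["orientation"];M=R.from_quat([q[1],q[2],q[3],q[0]]).as_matrix();print(M.round(3))
print("yaw tool z",np.degrees(np.arctan2(M[1,2],M[0,2])))
d=np.load("top0.npy")
for a in range(222,231):print((d[a,329:342]*1000).round().astype(int))
```

```text
pose [ 0.58438632  0.13823372 -0.54961884] -31.490839759483293 res mm [ 3.  -0.2  0.6 -1.5 -0.6 -0.2 -2.   2.7  1.6 -2.8 -2.6  1.9]
knob [0.5321501  0.05296136] [337.09753894 227.171869  ] [292.41510516 193.11128625]
knobend [0.56088002 0.09986116] [317.66792214 214.81960896] [303.88725158 179.89376711]
staple [0.59378884 0.15358275] [295.84959574 201.13124909] [316.29952077 173.97969713]
knob by top px [0.53495713 0.05834403 0.174     ] side [0.53355034 0.05503235 0.168     ]
[[ 0.939 -0.001  0.345]
 [-0.345 -0.002  0.939]
 [-0.    -1.    -0.002]]
yaw tool z 69.84404132619174
[1012 1015 1012 1010 1010 1010 1013 1018 1036 1032 1030 1033 1033]
[1011 1013 1017 1015  982  981  977  979  982  982 1033 1027 1032]
[1014 1016 1014  983  983  976  974  977  974  977  983 1021 1030]
[1010 1011 1014  978  979  974  973  979  977  976  979 1014 1018]
[1010 1014 1010  980  976  973  974  974  975  976  977 1009 1011]
[1017 1012 1009  978  977  975  974  974  974  975  981 1009 1009]
[1029 1013 1013  980  978  974  972  972  975  974  979 1008 1010]
[1027 1030 1029 1015  978  979  976  976  975  980 1007 1009 1007]
[1027 1031 1028 1029 1016  984  979  981  981 1008 1008 1007 1011]
```

Call:
{"method": "jog_arm", "body": {"steps": "0 0 0.6 0 1; 0.4 -0.8 0 -0.4 1; 0.4 -0.8 0 -0.4 1; 0.4 -0.8 0 -0.33 1; 0.4 -0.8 0 0 1", "grip_force": 20}}

```text
time: 0.72
position: [0.3044, 0.4485, 0.2609]
orientation: [-0.68, 0.681, -0.192, 0.192]
contact_force: [-0.0, 0.1, -0.0]
opening: -0.003
```

Call:
{"method": "jog_arm", "body": {"steps": "0.4 -0.8 0 0 1; 0.4 -0.8 0 0 1; 0.4 -0.8 0 0 1; 0.4 -0.8 0 0 1; 0.4 -0.8 0 0 1"}}

```text
time: 1.35
position: [0.4042, 0.2487, 0.2611]
orientation: [-0.681, 0.681, -0.192, 0.192]
contact_force: [1.1, -0.1, -0.6]
opening: 0.001
```

Call:
{"method": "jog_arm", "body": {"steps": "0.4 -0.9 0 0 1; 0.4 -0.9 0 0 1; 0.4 -0.9 0 0 1; 0.4 -0.9 0 0 1; 0.4 -0.9 0 0 1"}}

```text
time: 1.98
position: [0.5041, 0.0238, 0.2611]
orientation: [0.681, -0.681, 0.192, -0.191]
contact_force: [1.8, 1.2, 0.6]
opening: 0.004
```

Call:
{"method": "jog_arm", "body": {"steps": "0.08 -0.2 0 0 1; 0 0 0 0 1; 0 0 0 0 1"}}

```text
time: 2.35
position: [0.5074, 0.017, 0.2611]
orientation: [0.681, -0.681, 0.191, -0.191]
contact_force: [0.4, 0.2, 0.3]
opening: -0.0
```

Run:
```python
from h import *
print(read_state()["position"])
for n in ["wrist","side"]:
    i,d=grab_frame(n);cv2.imwrite(f"pics/{n}1.png",i);np.save(f"{n}1.npy",d)
i=cv2.imread("pics/side1.png");cv2.imwrite("pics/side1c.png",cv2.resize(i[110:260,220:390],None,fx=4,fy=4,interpolation=cv2.INTER_CUBIC))
```

```text
[0.50736415 0.01704988 0.26112258]
```

View pics/wrist1.png

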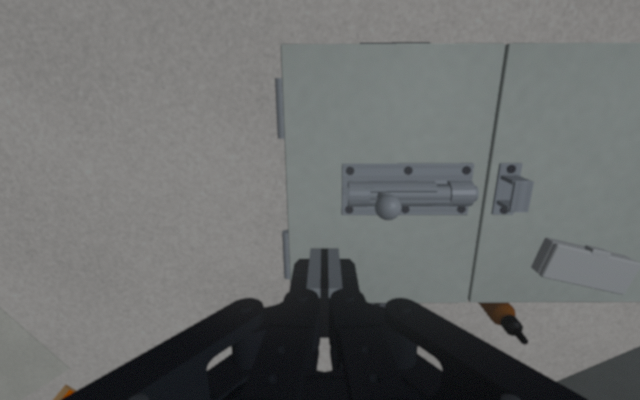

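View pics/side1c.png

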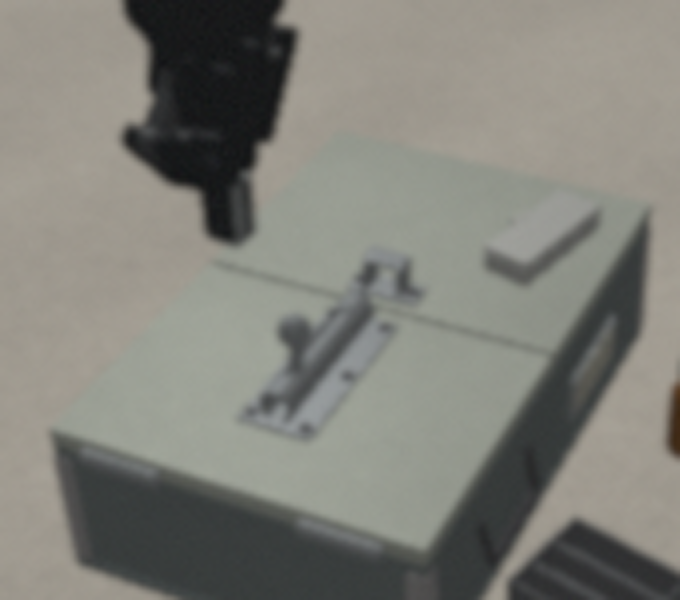

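Run:
```python
from h import *
d=np.load("wrist1.npy")
for u,v in [(388,206)]: print(d[v,u], px2w("wrist",u,v,d=d[v,u]), px2w("wrist",u,v,z=.168))
# barrel ends at plane z=.118: plate corners & seam line, edges
for u,v in [(342,163),(473,163),(473,215),(342,216),(507,45),(472,299),(282,45),(289,300)]: print((u,v),px2w("wrist",u,v,z=.118))
a=px2w("wrist",342,163,z=.12);b=px2w("wrist",473,163,z=.12);c=px2w("wrist",473,215,z=.12);e=px2w("wrist",342,216,z=.12)
y=(b+c-a-e)[:2];print("y yaw",np.degrees(np.arctan2(y[1],y[0])), "mid",(a+b+c+e)/4)
s=px2w("wrist",472,299,z=.118)-px2w("wrist",507,45,z=.118);print("x yaw",np.degrees(np.arctan2(s[1],s[0])))
```

```text
0.23958693 [0.53098074 0.05796521 0.17741257] [0.53470297 0.05797443 0.168     ]
(342, 163) [0.49791544 0.04209818 0.118     ]
(473, 163) [0.55800769 0.14092766 0.118     ]
(473, 215) [0.60329087 0.12131943 0.118     ]
(342, 216) [0.54094707 0.01691575 0.118     ]
(507, 45) [0.48407814 0.20211818 0.118     ]
(472, 299) [0.68664559 0.08413249 0.118     ]
(282, 45) [0.39122529 0.04931745 0.118     ]
(289, 300) [ 0.59132166 -0.07476359  0.118     ]
y yaw 58.9335038432392 mid [0.54928033 0.08015763 0.12      ]
x yaw -30.218720919958642
```

Call:
{"method": "jog_arm", "body": {"steps": "0.04 -0.02 -0.7 0 1; 0 0 -0.7 0 1; 0 0 -0.5 0 1; 0 0 -0.28 0 1; 0 0 0 0 1"}}

```text
time: 3.08
position: [0.5093, 0.0148, 0.1517]
orientation: [-0.681, 0.681, -0.192, 0.191]
contact_force: [0.9, -0.5, -0.5]
opening: -0.003
```

Run:
```python
from h import *
print(read_state()["position"],read_state()["contact_force"])
for n in ["wrist","side"]:
    i,d=grab_frame(n);cv2.imwrite(f"pics/{n}2.png",i)
a=cv2.imread("pics/side2.png");b=cv2.imread("pics/wrist2.png")
cv2.imwrite("pics/c2.png",np.hstack([cv2.resize(a[130:230,240:340],(400,400),interpolation=cv2.INTER_CUBIC),cv2.resize(b[100:300,200:400],(400,400))]))
```

```text
[0.509324   0.0148147  0.15174565] [ 0.86469903 -0.50479797 -0.54272716]
```

View pics/c2.png

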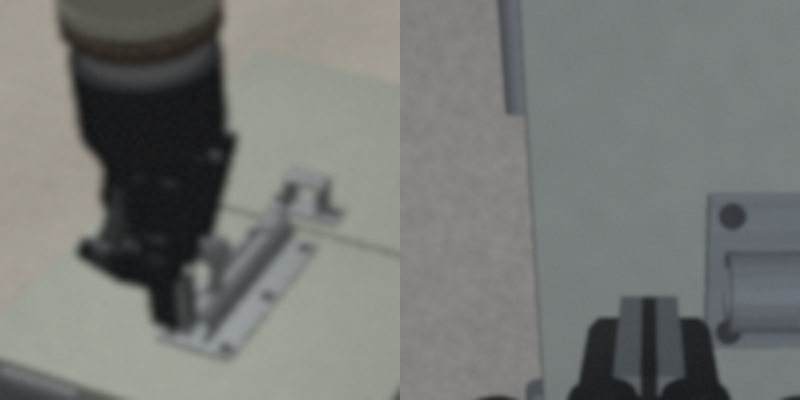

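Call:
{"method": "jog_arm", "body": {"steps": "0.083 0.137 0 0 1; 0.083 0.137 0 0 1; 0.083 0.137 0 0 1; 0.083 0.137 0 0 1; 0.083 0.137 0 0 1"}}

```text
time: 3.8
position: [0.5308, 0.0483, 0.1524]
orientation: [-0.68, 0.681, -0.192, 0.192]
contact_force: [-2.4, -2.0, 3.4]
opening: 0.001
```

Call:
{"method": "jog_arm", "body": {"steps": "0.083 0.137 0 0 1; 0.083 0.137 0 0 1; 0.083 0.137 0 0 1; 0.04 0.07 0 0 1; 0 0 0 0 1"}}

```text
time: 4.42
position: [0.5454, 0.0732, 0.1522]
orientation: [0.681, -0.68, 0.191, -0.192]
contact_force: [0.3, 0.1, 0.1]
opening: -0.001
```

Run:
```python
from h import *
p=read_state()["position"];print(p,read_state()["contact_force"])
y=np.array([.517,.856]);x=np.array([.856,-.517]);r=p[:2]-[.534,.057];print(r@x,r@y)
for n in ["wrist","side"]:
    i,d=grab_frame(n);cv2.imwrite(f"pics/{n}3.png",i)
a=cv2.imread("pics/side3.png");b=cv2.imread("pics/wrist3.png")
cv2.imwrite("pics/c3.png",np.hstack([cv2.resize(a[130:230,240:340],(400,400),interpolation=cv2.INTER_CUBIC),cv2.resize(b[120:320,260:460],(400,400))]))
```

```text
[0.54544623 0.07321854 0.15220635] [0.2560223  0.06639071 0.09346386]
0.0014129856787210397 0.019800770684461493
```

View pics/c3.png

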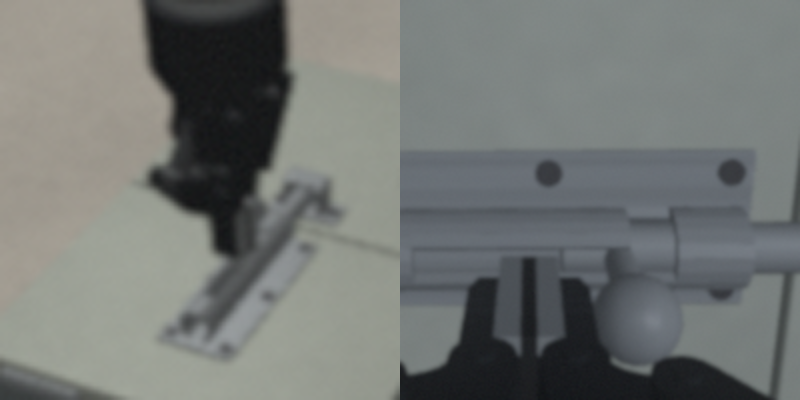

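Call:
{"method": "jog_arm", "body": {"steps": "0.04 0.07 0 0 1; 0.04 0.07 0 0 1; 0 0 0 0 1"}}

```text
time: 4.9
position: [0.5492, 0.0798, 0.1521]
orientation: [0.681, -0.681, 0.192, -0.191]
contact_force: [-0.2, -0.9, -0.9]
opening: 0.001
```

Call:
{"method": "jog_arm", "body": {"steps": "0.02 0.034 0 0 1; 0 0 0 0 1"}}

```text
time: 5.15
position: [0.55, 0.0812, 0.1522]
orientation: [-0.681, 0.681, -0.192, 0.192]
contact_force: [-0.6, -1.9, -0.8]
opening: -0.003
```

Call:
{"method": "jog_arm", "body": {"steps": "0.02 0.034 0 0 1; 0 0 0 0 1"}}

```text
time: 5.4
position: [0.5503, 0.0816, 0.1521]
orientation: [-0.68, 0.681, -0.193, 0.191]
contact_force: [-3.3, -5.8, 2.2]
opening: -0.005
```

Run:
```python
from h import *
p=read_state()["position"];print(p,read_state()["contact_force"])
y=np.array([.517,.856]);x=np.array([.856,-.517]);r=p[:2]-[.534,.057];print(r@x,r@y)
i,d=grab_frame("wrist");cv2.imwrite("pics/c4.png",cv2.resize(i[120:320,260:460],(600,600)))
```

```text
[0.55028384 0.08155345 0.15207421] [-3.25018154 -5.77027832  2.23329989]
0.0012448333593464713 0.029436493258505232
```

View pics/c4.png

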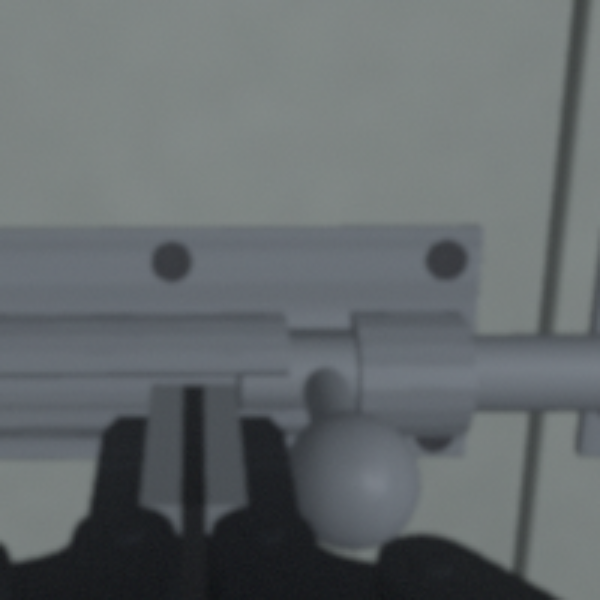

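Call:
{"method": "jog_arm", "body": {"steps": "0.02 0.034 0 0 1; 0 0 0 0 1"}}

```text
time: 5.7
position: [0.5504, 0.0818, 0.152]
orientation: [-0.679, 0.682, -0.193, 0.191]
contact_force: [-7.2, -8.3, 4.6]
opening: 0.001
```

Call:
{"method": "jog_arm", "body": {"steps": "-0.2 -0.34 0 0 1; -0.05 -0.09 0.5 0 1; 0 0 0.6 0 1; 0.5 0.2 0 0 1; 0 0 0 0 1"}}

```text
time: 6.32
position: [0.5664, 0.0741, 0.2083]
orientation: [0.682, -0.68, 0.19, -0.192]
contact_force: [-0.5, 0.6, -0.3]
opening: 0.003
```

Run:
```python
from h import *
p=read_state()["position"];print(p,read_state()["contact_force"])
y=np.array([.517,.856]);x=np.array([.856,-.517]);r=p[:2]-[.5624,.1041];print(r@x,r@y)
i,d=grab_frame("side");cv2.imwrite("pics/c5.png",cv2.resize(i[130:230,240:340],(600,600),interpolation=cv2.INTER_CUBIC))
i,d=grab_frame("wrist");cv2.imwrite("pics/w5.png",i)
print((np.array([.5915,.0865,.15])-p)/.05)
```

```text
[0.56641177 0.07414232 0.20825997] [-0.52411103  0.64833337 -0.28843535]
0.0189221964786788 -0.02356969078422962
[ 0.5017646   0.24715364 -1.16519934]
```

View pics/c5.png

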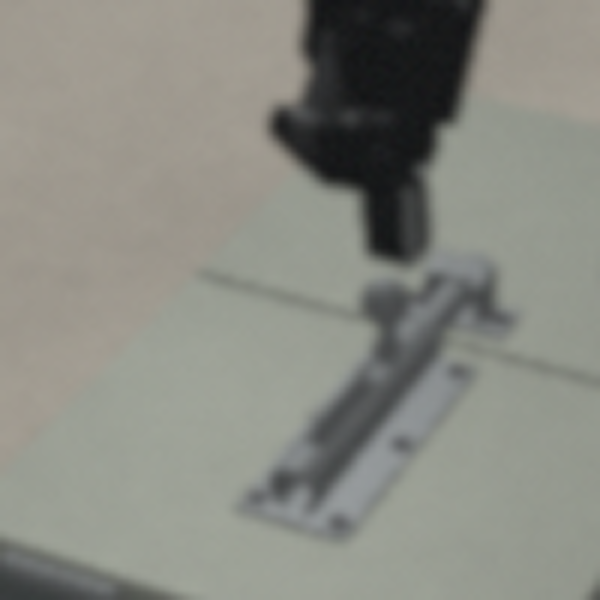

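View pics/w5.png

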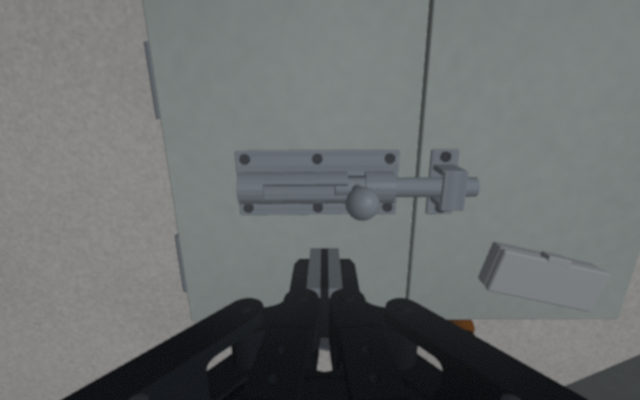

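The rod now goes through the staple: its end is at (475,186) in the wrist view. Next I'll go round to the +x side of the knob.

Call:
{"method": "jog_arm", "body": {"steps": "0.51 0.25 0 0 1; 0 0 -0.6 0 1; 0 0 -0.5 0 1; 0 0 -0.07 0 1; 0 0 0 0 1"}}

```text
time: 7.05
position: [0.59, 0.0854, 0.1491]
orientation: [-0.681, 0.681, -0.192, 0.192]
contact_force: [0.5, 0.1, -0.1]
opening: 0.0
```

Run:
```python
from h import *
p=read_state()["position"];print(p,read_state()["contact_force"])
y=np.array([.517,.856]);x=np.array([.856,-.517]);r=p[:2]-[.5624,.1041];print(r@x,r@y)
i,d=grab_frame("side");j,d=grab_frame("wrist");cv2.imwrite("pics/c6.png",np.hstack([cv2.resize(i[120:220,250:350],(400,400),interpolation=cv2.INTER_CUBIC),cv2.resize(j[120:320,240:440],(400,400))]))
```

```text
[0.58996596 0.08540628 0.14908239] [ 0.4957573   0.10533732 -0.10839526]
0.033261118648628026 -0.0017502225348931717
```

View pics/c6.png

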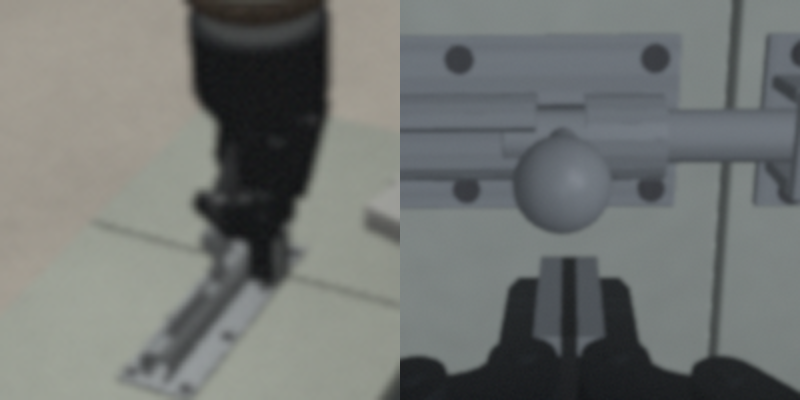

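Call:
{"method": "jog_arm", "body": {"steps": "-0.137 0.083 0.03 0 1; -0.137 0.083 0 0 1; -0.137 0.083 0 0 1; -0.137 0.083 0 0 1; 0 0 0 0 1"}}

```text
time: 7.78
position: [0.5618, 0.1029, 0.1502]
orientation: [-0.681, 0.681, -0.192, 0.191]
contact_force: [-0.1, 0.0, -0.2]
opening: -0.003
```

Call:
{"method": "jog_arm", "body": {"steps": "-0.137 0.083 0 0 1; 0 0 0 0 1"}}

```text
time: 8.02
position: [0.5554, 0.1065, 0.1501]
orientation: [-0.681, 0.681, -0.192, 0.191]
contact_force: [1.6, -0.1, -1.0]
opening: -0.002
```

Run:
```python
from h import *
p=read_state()["position"];print(p,read_state()["contact_force"])
y=np.array([.517,.856]);x=np.array([.856,-.517]);r=p[:2]-[.5624,.1041];print(r@x,r@y)
i,d=grab_frame("side");j,d=grab_frame("wrist");cv2.imwrite("pics/c7.png",np.hstack([cv2.resize(i[120:220,250:350],(400,400),interpolation=cv2.INTER_CUBIC),cv2.resize(j[120:320,240:440],(400,400))]))
```

```text
[0.55541001 0.1065425  0.15006417] [ 1.6174744  -0.07494341 -1.01924164]
-0.007246202885097553 -0.0015230451273421314
```

View pics/c7.png

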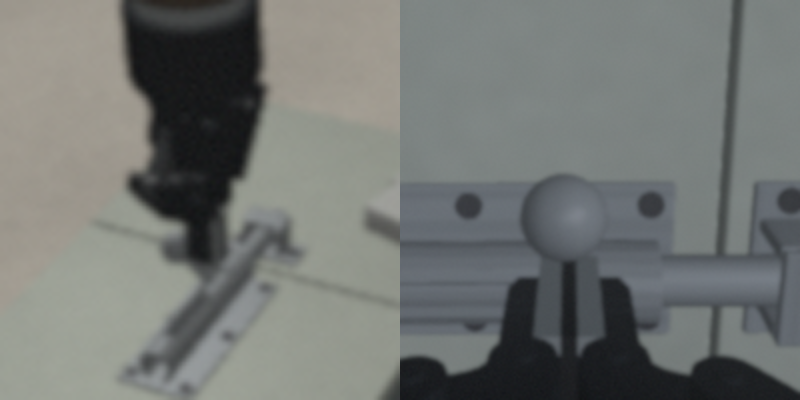

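Call:
{"method": "jog_arm", "body": {"steps": "-0.07 0.04 0 0 1; 0.03 -0.02 0.3 0 1; 0 0 0.14 0 1; -0.42 0.25 0 0 1; 0 0 0 0 1"}}

```text
time: 8.75
position: [0.5317, 0.1213, 0.173]
orientation: [0.681, -0.681, 0.191, -0.191]
contact_force: [0.2, -0.5, 0.0]
opening: 0.001
```

Call:
{"method": "jog_arm", "body": {"steps": "0 0 -0.14 0 1; 0 0 -0.1 0 1; 0 0 -0.1 0 1; 0 0 -0.06 0 1; 0 0 0 0 1"}}

```text
time: 9.38
position: [0.533, 0.1195, 0.1518]
orientation: [-0.68, 0.681, -0.192, 0.192]
contact_force: [-0.2, 0.1, 0.1]
opening: 0.0
```

Run:
```python
from h import *
p=read_state()["position"];print(p,read_state()["contact_force"])
y=np.array([.517,.856]);x=np.array([.856,-.517]);r=p[:2]-[.5624,.1041];print(r@x,r@y)
i,d=grab_frame("side");j,d=grab_frame("wrist");cv2.imwrite("pics/c8.png",np.hstack([cv2.resize(i[120:220,250:350],(400,400),interpolation=cv2.INTER_CUBIC),cv2.resize(j[120:320,240:440],(400,400))]))
```

```text
[0.53297785 0.11954287 0.15184786] [-0.1775918   0.06831109  0.05731173]
-0.033169322429254404 -0.0019921482693665803
```

View pics/c8.png

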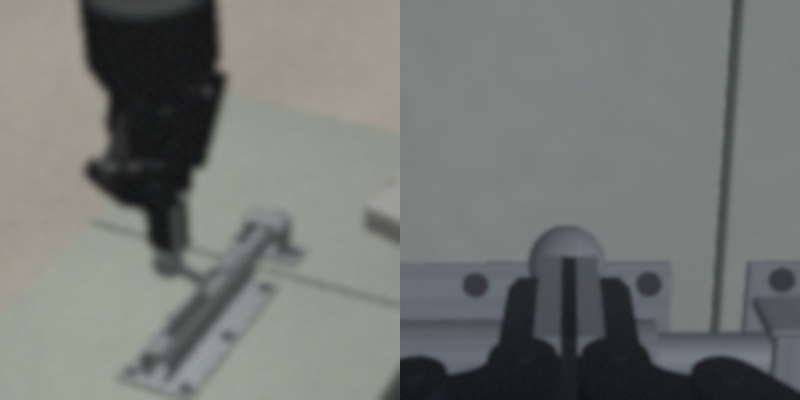

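Call:
{"method": "jog_arm", "body": {"steps": "0 0 -0.04 0 1; 0 0 -0.04 0 1; 0 0 0 0 1"}}

```text
time: 9.85
position: [0.5328, 0.1199, 0.1482]
orientation: [0.681, -0.681, 0.192, -0.192]
contact_force: [0.4, -0.1, 0.4]
opening: 0.001
```

Call:
{"method": "jog_arm", "body": {"steps": "0 0 -0.03 0 1; 0 0 0 0 1"}}

```text
time: 10.1
position: [0.533, 0.1199, 0.1476]
orientation: [0.681, -0.681, 0.192, -0.192]
contact_force: [-3.8, 0.4, 6.7]
opening: 0.0
```

Call:
{"method": "jog_arm", "body": {"steps": "0 0 -0.03 0 1; 0 0 0 0 1"}}

```text
time: 10.35
position: [0.5331, 0.1201, 0.1471]
orientation: [0.681, -0.68, 0.191, -0.192]
contact_force: [-5.5, -0.4, 14.6]
opening: -0.001
```

The knob is at its hard stop: the tip is at 0.147 m with 15 N on it, and the expected ball top is 0.148 m. I'll lift clear and check.

Call:
{"method": "jog_arm", "body": {"steps": "0 0 0.3 0 1; 0 0 0.8 0 1; -0.6 0.4 0.8 0 1; -0.8 0.6 0.5 0 1; 0 0 0 0 1"}}

```text
time: 10.98
position: [0.4618, 0.1733, 0.2682]
orientation: [0.683, -0.68, 0.189, -0.191]
contact_force: [0.5, -0.4, -1.0]
opening: -0.001
```

Run:
```python
from h import *
print(read_state()["position"],read_state()["contact_force"])
i,d=grab_frame("side");j,dw=grab_frame("wrist");cv2.imwrite("pics/c9.png",np.hstack([cv2.resize(i[120:220,250:350],(400,400),interpolation=cv2.INTER_CUBIC),cv2.resize(j[0:400,120:520],(400,400))]))
t,dt=grab_frame("top");cv2.imwrite("pics/top9.png",np.hstack([cv2.resize(cv2.imread("pics/top0.png")[115:295,205:405],(400,360)),cv2.resize(t[115:295,205:405],(400,360))]))
np.save("w9.npy",dw);np.save("t9.npy",dt)
y=np.array([.517,.856]);x=np.array([.856,-.517]);e=np.array([.5624,.1041])
for a in (0,1.2,1.4):
    P=[*(e-x*.036*np.sin(a)),.132+.036*np.cos(a)];print(a,w2px("side",P),w2px("top",P))
```

```text
[0.46183672 0.17326437 0.26819528] [ 0.46231565 -0.42972326 -1.02897381]
0 [304.42277371 178.78577795] [315.90565494 214.15451417]
1.2 [292.62645494 183.17824093] [308.53267951 225.91929082]
1.4 [292.13685401 185.27485127] [308.1441041  226.53793156]
```

View pics/c9.png

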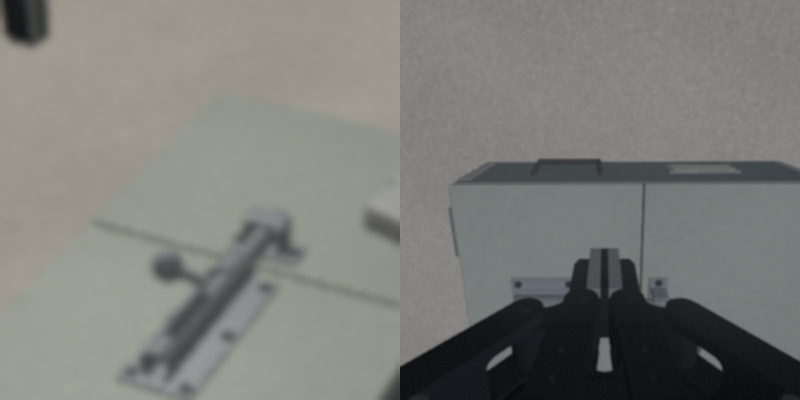

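View pics/top9.png

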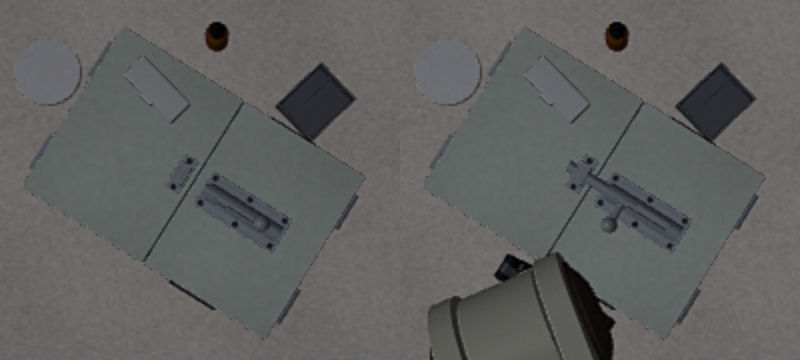

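The ball is at about (292,186.5) in the side view. A fully down knob should appear at (292.1,185.3), so it matches. The top view shows the chest, the leaves and the things around it unmoved.

```bash
python3 -c "
from plant import *
print(read_state()['qvel'].round(3));print(hand_in())"
```

```text
[ 0.011  0.022  0.012  0.001 -0.001 -0.    -0.   ]
the job is handed in; nothing more can be done
None
```

The slide chest is bolted shut and the job is handed in, about 11 s into the 38 s allowed; `hand_in()` gave no verdict.

With the fingers shut, I pushed the knob along its slot until it stalled at about 12 N, with the fingers about where a fully shot bolt would put them. I then tipped it over from the chest's +x side and pressed it down to its hard stop, at about 16 N.

Last checks:
- **Bolt:** in the top and wrist views the rod goes through the staple.
- **Knob:** in the side view the ball is at about (292, 186.5). The expected place for a fully down knob is (292.1, 185.3), and the tip height when I pressed down also matched.
- **Surroundings:** compared by eye with the first top view, the chest and the things around it look unmoved and the lid leaves look shut.
- **Robot:** the arm is clear of everything, with only sensor noise on the force reading.

No check failed or disagreed. I couldn't read the joint values directly, so bolt travel and knob angle rest on these images and the forces felt.

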